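# Set the tile jig's telescoping stop and clamp a slab against it

## Robot

A 6-joint arm with a two-finger parallel gripper is mounted at the origin on a cart in front of the work surface, level with it; the furniture and walls round the work are solid. World frame = base frame: x ahead of the robot, y to its left, z up, the work surface at z = 0. Lengths are in m, angles in degrees, forces in N, time in s.
With the tool pointing down it reaches from about 0.325 to 0.875 m from the base axis. Payload 4.4 kg.
Tool frame: the origin (TCP) lies between the finger pads; the fingertips stand 11 mm ahead of it and the grasp point (between the pads) lies 8 mm behind it (manip.tip_extent is the distance from the TCP to the fingertips, in m); z points along the fingers, y is the line along which they close (so a half turn about z gives the same grasp; the last joint's range is limited). The gripper opens to 85 mm and grips with 20 to 120 N. Pads are 22 mm wide; open, the fingers measure 114 mm over their backs; the gripper's body (76 mm by 85 mm) begins 54 mm behind the grasp point. The pads swing forward as they close: fully open they stand 13 mm farther back than shut.
Start: joints at [-80.243, 11.837, 88.321, -0, 79.842, -8.623], TCP at [0.181, -0.546, 0.242] pointing down, gripper open.
Joint ranges: [-156.59, 156.59], [-49.26, 127.26], [12.9, 141.05], [-63.56, 243.56], [4.71, 150.69], [-161.64, 161.64]. Speed limits (degrees/s): [159.86, 159.86, 180, 180, 180, 180].

## Interface

Orientations are given as [roll, pitch, yaw] about the fixed x, y, z axes, in that order (R = Rz(yaw) Ry(pitch) Rx(roll)).
In Python, from cell import manip gives the robot as it stands. The module is installed in compiled form; this text tells all that it offers.
- The arm moves only by the shell command python3 -m pendant 'ROWS' [FORCE]. ROWS is JSON, one flat list of numbers, 5 for each row, row after row: the shift along the tool's x, y, z normalised to -1 to 1, where 1 is 0.025 m, then the turn about the tool's z normalised to -1 to 1, where 1 is 0.08 rad, then the opening, from -1 (shut) to 1 (fully open). In form: [x, y, z, twist, jaw, x, y, z, twist, jaw, ...]. A call has 1 to 10 rows; each row shifts and turns the commanded pose from where the row before left it, along the tool's axes as they then stand; what a row does not reach is not made up. A row lasts 1/10 s, in which the tool goes at most 50 mm and 8.59 degrees, less where a joint would pass 70% of its speed; a pose out of reach is approached as far as the arm can. A call with a number of a shift or a turn outside -1 to 1 is refused whole. A call with a gripper value outside its range is refused whole. The fingers move at their own pace and stop on an object; FORCE is the grip in N (left out, the last holds). Time passes only in rows, so rows that do not move let the fingers close. It gives the time, the measured TCP pose, the force, the opening and the grip force at its end, in the units of the state.
- manip.get_obs(): the state, without advancing time (a new reading comes with each control period).
- manip.read_camera(name): name is "scene" or "top"; returns the picture (420x560x3 uint8, blue, green, red); there is no depth.
- manip.camera_info(name): a dict with "fx", "fy", "cx", "cy" (pixels), "R" (3x3) and "t" (3): a world point X has camera coordinates R X + t. Camera axes: x right, y down, z forward; pixel columns grow to the right and rows downward; lengths in m; the calibration is good to about 2 mm. A picture is of the moment at which its call begins. camera_info takes no time and is no camera call.
- manip.hand_in(): hands the job in; it is judged then, once.
The state is a dict: "t": time; "q": joint angles; "qd": joint speeds; "effort": joint torques, N m; "tcp_pos": TCP position; "eef_rot": TCP orientation; "contact_force": force on the tool from outside, world axes, zero at the start; "moment": the same for the moment, N m; "width": finger opening in m; "grasp_force": force on a finger pad.
Only numpy, scipy, OpenCV 4.12 (cv2) and the standard library are available. Lean on these libraries where they do the work, as an engineer would, in place of code of your own. Each camera call takes 0.05 s, during which the arm holds its last target. There are 200 camera calls.

## Task

Set up the tile jig: press the black spring button on the telescoping stop and slide it until the button pops up through the window marked by the tall brass pointer. Then push the terracotta slab along the board, without lifting it off, until it lies flush against both the low side rail and the steel stop bar, and last of all swing the steel hold-down arm with the wooden knob fully across so that it lies over the slab. Leave the small glazed tile, the coil pot and the wooden stamp where they are.

Things in the scene. Friction and masses are not known exactly. Their poses are not given: they have to be found in the camera images.
- jig: Plywood board 12 mm thick, fixed on the table. Origin on the table; the board reaches x -125 to +110 and y -190 to +220 mm in the jig's axes (x roughly away from the robot, y roughly to its left, z up; the jig may be turned up to 0.2 rad). The slab belongs on its top, on the -x side of the rail.
- rail (a point): Middle of the slab-side face of the low aluminium side rail, at jig x = 0, y = 50 mm, on the board's top. The rail stands 8 mm above the board and runs along jig y from -110 to +210 mm. Axes as the jig's.
- tube (a point): Centre of the top of the fixed square aluminium tube, 40 mm wide, 165 mm long along jig y (y = 30 to 195 mm), on jig x = 50 mm, top 46 mm above the table. Four windows 24 mm long in its top, centred at jig y = 165, 129, 93 and 57 mm, are joined by a 15 mm slot. Axes as the jig's.
- stop_arm (a joint): Slide of the inner tube with the stop bar, m: 0 at the start (button in the window at jig y = 165), growing toward jig -y; the other windows are at 0.036, 0.072, 0.108. Friction about 1 N. The steel stop bar on the inner tube's end lies along jig x from -70 to +70 mm, 12 mm thick, 14 to 40 mm above the table.
- button (a joint): Depth by which the spring button is pressed, m: 0 = popped up in a window (locked), about 0.006 = held down under the tube's wall between windows, 0.010 = fully pressed; over 0.0065 frees it to slide. Spring 4 N at the top, 9 N fully down. The shoulder under the cap has 2 mm play to either side in a window, and pops up there by itself when not pressed.
- button_top (a point): Centre of the floor of the button's black cap, 64 mm above the table when up. The cap is 34 (jig x) by 50 mm (jig y), with a lip 4 mm thick and 8 mm high at both y ends, 42 mm apart inside: fingertips can press down between them and push. The cap's underside, 6 mm below this point, is 12 mm above the tube when up. It travels with the stop; axes as the jig's.
- stop_face (a point): Point on the stop bar's slab-side (jig +y) face at jig x = -40 mm, 19 mm above the table. It moves with the stop; axes as the jig's. The slab lies flush on the bar when its centre is 55 mm from here along jig +y.
- pointer: Tall brass pointer, 54 mm high, fixed on the board beyond the tube (jig x = 92 mm) beside the wanted window: its centre has the same jig y as that window. Origin at its foot, 12 mm above the table. The other two windows have only low round brass studs (14 mm wide, 10 mm high). The window in which the button starts has none.
- slab: Loose terracotta slab 80 mm (its x) by 110 mm (its y) by 14 mm, 0.17 to 0.35 kg, lying on the board at its left (+y) end, up to 0.25 rad askew. Origin at the centre of its underside. Flush on the rail, its centre is at jig x = -40 mm.
- dog (a joint): Hold-down angle, rad: 0 = open, lying along jig +y; 1.571 = fully across, pointing to jig +x over the slab. It turns clockwise seen from above and stays where it is left (friction 0.05 N m). It starts between 0 and 0.25.
- dog_pivot (a point): Axis of the hold-down on top of its arm, at jig x = -105, y = 5 mm, 38 mm above the table. The steel arm is 18 mm wide, 60 mm long, 29 to 38 mm above the table, so it passes 3 mm above the slab.
- dog_knob (a point): Top centre of the upright wooden knob on the hold-down's arm, 52 mm from its axis; the knob is 18 mm across and stands 38 to 63 mm above the table.
- test_tile: Bystander: small glazed tile 46 x 46 x 9 mm lying loose on the board's right (-y) end. Origin at its underside.
- coil_pot: Bystander: coil-built pot of rosettes, 104 mm wide, 83 mm high, loose on the table at the right. Origin at its underside.
- texture_stamp: Bystander: wooden stamp, 42 x 42 x 56 mm, loose on the table at the right. Origin at its underside.

How it is judged:
By the outcome, as a careful person would: the job done as asked, in the order asked, and still so for the second after the job is handed in, with the robot touching nothing.
It also fails if it takes over 64 s, if anything falls off the work surface, if the arm or the gripper's body presses on something with over 40 N, if the wrist force passes 120 N, or if a joint passes its speed limit or range.

## Working session

There is one attempt and no reset: what is moved stays moved. The work goes in short steps, Python scripts to look and compute and a shell command to move; the robot and the scene stay as the last step left them, time stands still between calls to the robot, and variables do not carry over. Pictures are saved under pics/ and viewed, at most 11 in all, crops included, and the job is handed in when it is done.

```bash
mkdir -p pics; python3 - <<'E'
from cell import manip
import cv2
for n in("top","scene"):
    cv2.imwrite(f"pics/{n}0.png",manip.read_camera(n))
    i=manip.camera_info(n);print(n,i)
o=manip.get_obs();print(o)
E
```

```text
top {'fx': 384.39434147654333, 'fy': 384.39434147654333, 'cx': 280.83784662573856, 'cy': 211.00586672868536, 'R': array([[-0.01496557, -0.99913212, -0.0388722 ],
       [-0.99437578,  0.01894835, -0.10420066],
       [ 0.10484679,  0.03709415, -0.99379634]]), 't': array([-0.07400946,  0.55200096,  0.93344514])}
scene {'fx': 460.9108162369147, 'fy': 460.9108162369147, 'cx': 273.76812162348466, 'cy': 209.72175898662127, 'R': array([[-0.88127917, -0.47208332,  0.0220084 ],
       [-0.28999031,  0.50340482, -0.8139344 ],
       [ 0.37316572, -0.72368565, -0.58053977]]), 't': array([0.46763992, 0.25743199, 1.04429775])}
{'t': 0.1, 'q': array([-8.02438532e+01,  1.18791705e+01,  8.83961724e+01, -1.56631561e-04,
        7.98427129e+01, -8.62191529e+00]), 'qd': array([-0.09729651, -0.11807206, -0.24706285, -0.12560113,  0.07977236,
       -0.01756931]), 'effort': array([ 2.26201687e-04, -3.84091794e+01, -2.92548645e+01, -1.06762725e-04,
        4.87285128e-03, -5.65964811e-06]), 'tcp_pos': array([ 0.18117509, -0.54501553,  0.24124746]), 'eef_rot': array([-1.79883255e+02, -1.75457701e-02,  1.83780720e+01]), 'contact_force': array([-0.21332213,  0.46590764, -0.22789029]), 'moment': array([0.0471791 , 0.006487  , 0.01744975]), 'grasp_force': 0.0, 'width': 0.08534304570655926}
```

View pics/top0.png

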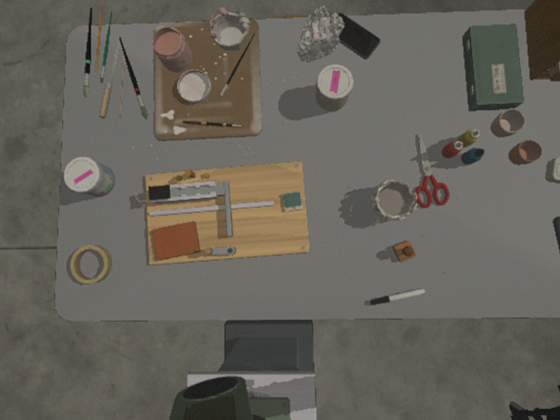

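View pics/scene0.png

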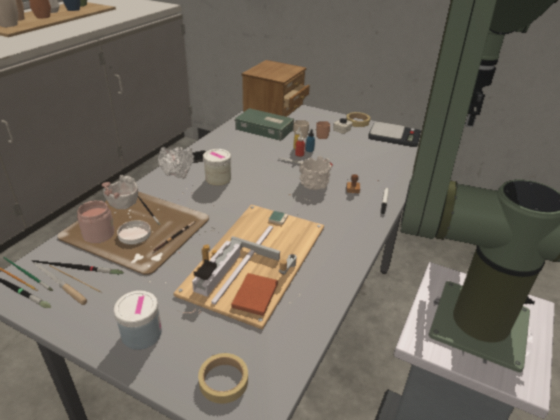

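The top view shows the jig at columns 146–310, rows 163–265: tube upper left, button about (158,192), slab (175,240) and dog (215,250). I'll enlarge both views.

```bash
python3 - <<'E'
import cv2
a=cv2.imread("pics/top0.png")[155:275,138:318]; b=cv2.imread("pics/scene0.png")[200:325,170:330]
cv2.imwrite("pics/c1.png",cv2.resize(a,None,fx=4.4,fy=4.4,interpolation=cv2.INTER_CUBIC))
cv2.imwrite("pics/c2.png",cv2.resize(b,None,fx=4.7,fy=4.7,interpolation=cv2.INTER_CUBIC))
E
```

```text
(no output)
```

View pics/c1.png

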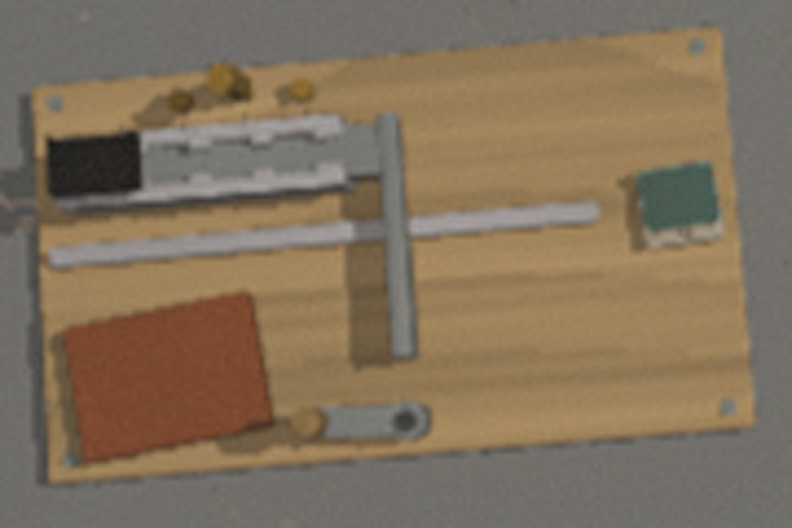

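View pics/c2.png

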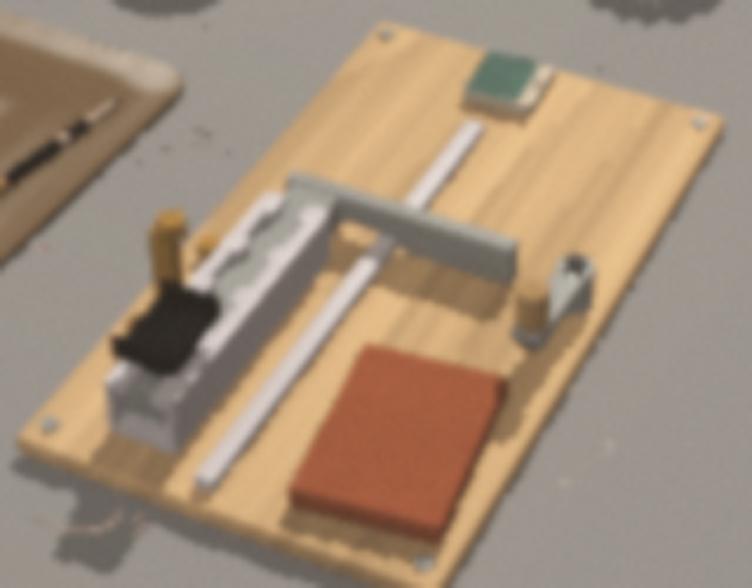

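The tall pointer stands between two low studs (crop columns 180, 225 and 300), so it marks the window at y = 93, a slide of 0.072. Next I'll fit the jig pose, slab pose and stop face.

```bash
cat > h.py <<'E'
import numpy as np, cv2
from cell import manip
from scipy.optimize import least_squares
def proj(n,X):
    i=manip.camera_info(n);c=np.atleast_2d(X)@i["R"].T+i["t"]
    return np.c_[i["fx"]*c[:,0]/c[:,2]+i["cx"],i["fy"]*c[:,1]/c[:,2]+i["cy"]]
def back(n,uv,z):
    i=manip.camera_info(n);uv=np.atleast_2d(uv)
    d=np.c_[(uv[:,0]-i["cx"])/i["fx"],(uv[:,1]-i["cy"])/i["fy"],np.ones(len(uv))]@i["R"]
    o=-i["R"].T@i["t"];return o+d*((z-o[2])/d[:,2])[:,None]
def c1(p): return np.array(p,float)/4.4+[138,155]-.4
def c2(p): return np.array(p,float)/4.7+[170,200]-.4
def Rz(a): return np.array([[np.cos(a),-np.sin(a)],[np.sin(a),np.cos(a)]])
def toW(J,p): p=np.atleast_2d(p).astype(float);return np.c_[p[:,:2]@Rz(J[2]).T+J[:2],p[:,2]]
def toJ(J,P): P=np.atleast_2d(P);return np.c_[(P[:,:2]-J[:2])@Rz(J[2]),P[:,2]]
E
python3 - <<'E'
from h import *
C=np.array([[.110,.220,.012],[.110,-.190,.012],[-.125,-.190,.012],[-.125,.220,.012]])
ct=c1([[35,90],[720,30],[753,428],[48,483]]); cs=c2([[20,440],[388,22],[722,122]])
ft=lambda J:(proj("top",toW(J,C))-ct).ravel()
fs=lambda J:(proj("scene",toW(J,C[:3]))-cs).ravel()
x0=[.55,.1,0]
for f in(ft,fs,lambda J:np.r_[ft(J),fs(J)]):
    r=least_squares(f,x0);print(r.x,np.round(r.fun,1))
J=r.x
for nm,p,z in(("slab",[[65,328],[248,293],[272,422],[82,460]],.026),("bar top +y edge",[[378,115],[391,357]],.04),("bar -y edge",[[400,115],[415,357]],.04),("pivot",[[405,422]],.038),("knob",[[308,420]],.063),("cap +y/-y",[[48,165],[140,165]],.072),("rail ends",[[50,258],[598,212]],.02),("tile",[[638,172],[713,162],[720,224],[645,234]],.021),("tube -y end",[[343,120],[350,182]],.046)):
    P=back("top",c1(p),z);q=toJ(J,P);print(nm,np.round(q[:,:2]*1e3,1).tolist())
    if nm=="slab":print(" centre",q.mean(0)*1e3, "ang deg",np.degrees(np.arctan2(*(q[0]-q[1]+q[3]-q[2])[[0,1]])))
for n in("scene",):
    for nm,p,z in(("slab",[[365,345],[508,380],[440,525],[292,492]],.026),("knob",[[535,287]],.063),("pointer top",[[170,217]],.066),("pivot",[[575,265]],.038)):
        q=toJ(J,back(n,c2(p),z));print(nm,np.round(q[:,:2]*1e3,1).tolist(),q.mean(0)*1e3)
E
```

```text
[0.55930232 0.0442485  0.06226919] [-1.  -0.9  0.5 -0.6  0.8  0.7 -0.4  0.7]
[0.55737889 0.04755251 0.06899035] [-0.8  0.4 -1.  -0.3  1.9 -0.9]
[0.55897616 0.04509701 0.06464854] [-1.4 -0.5  0.1 -0.6  0.6  0.6 -0.6  1.  -0.9 -0.8 -0.7 -0.9  1.9 -1.3]
slab [[-35.2, 199.4], [-23.9, 92.6], [-98.3, 83.0], [-111.1, 192.9]]
 centre [-67.11291483 141.97705774  26.        ] ang deg -6.357979122604267
bar top +y edge [[70.0, 8.9], [-67.8, 10.4]]
bar -y edge [[68.9, -3.6], [-68.9, -3.1]]
pivot [[-104.5, 5.3]]
knob [[-99.6, 53.9]]
cap +y/-y [[51.5, 187.7], [47.1, 136.5]]
rail ends [[6.7, 208.6], [6.6, -110.7]]
tile [[27.6, -135.4], [29.7, -178.8], [-6.3, -179.8], [-8.5, -136.6]]
tube -y end [[67.6, 27.9], [31.9, 26.1]]
slab [[-24.0, 98.4], [-101.3, 89.6], [-112.0, 192.4], [-39.0, 204.3]] [-69.07064698 146.20129678  26.        ]
knob [[-100.9, 57.2]] [-100.88172805   57.19922619   63.        ]
pointer top [[93.2, 93.9]] [93.18067799 93.93643009 66.        ]
pivot [[-102.8, 5.7]] [-102.79552733    5.68892986   38.        ]
```

```bash
cat >> h.py <<'E'
J=np.array([.5590,.0448,.0640])
def st(goal=None):
    "TCP tip in jig mm, and row units to the goal (tip, jig mm) along the tool axes"
    from scipy.spatial.transform import Rotation as Ro
    o=manip.get_obs();R=Ro.from_euler("xyz",o["eef_rot"],degrees=True).as_matrix()
    tip=o["tcp_pos"]+R[:,2]*manip.tip_extent
    f=o["contact_force"];fj=np.r_[f[:2]@Rz(J[2]),f[2]]
    print("t%.1f"%o["t"],"tip",np.round(toJ(J,tip)[0]*1e3,1),"yawerr",round(np.degrees(np.arctan2(R[1,0],R[0,0])-J[2]),2),"Fjig",np.round(fj,1),"w",round(o["width"],4))
    if goal is not None: print("units to go",np.round(R.T@(toW(J,np.array(goal)/1e3)[0]-tip)/.025,2))
E
python3 -m pendant '[0,0,0,0.8,-1,0,0,0,0.8,-1,0,0,0,0.8,-1,0,0,0,0.8,-1,0,0,0,0,-1,0,0,0,0,-1]' 20
python3 -c "
from h import *;print(manip.tip_extent);st([50,162,100])"
```

```text
t: 0.7
tcp_pos: [0.1812, -0.5454, 0.2418]
eef_rot: [-179.9, 0.0, 3.8]
contact_force: [-0.3, 0.0, -0.4]
width: 0.0004
grasp_force: 0.0
0.011
t0.7 tip [-414.7 -564.8  230.8] yawerr 0.12 Fjig [-0.2  0.  -0.4] w 0.0004
units to go [ 18.65 -29.03   5.26]
```

```bash
python3 -m pendant '[0.62,-0.97,0,0,-1,0.62,-0.97,0,0,-1,0.62,-0.97,0,0,-1,0.62,-0.97,0,0,-1,0.62,-0.97,0,0,-1,0.62,-0.97,0,0,-1,0.62,-0.97,0,0,-1,0.62,-0.97,0,0,-1,0.62,-0.97,0,0,-1,0.62,-0.97,0,0,-1]' >/dev/null
python3 -m pendant '[0.62,-0.97,0,0,-1,0.62,-0.97,0,0,-1,0.62,-0.97,0,0,-1,0.62,-0.97,0,0,-1,0.62,-0.97,0,0,-1,0.62,-0.97,0,0,-1,0.62,-0.97,0,0,-1,0.62,-0.97,0,0,-1,0.62,-0.97,0,0,-1,0.62,-0.97,0,0,-1]' >/dev/null
python3 -m pendant '[0.62,-0.97,0,0,-1,0.62,-0.97,0,0,-1,0.62,-0.97,0,0,-1,0.62,-0.97,0,0,-1,0.62,-0.97,0,0,-1,0.62,-0.97,0,0,-1,0.62,-0.97,0,0,-1,0.62,-0.97,0,0,-1,0.62,-0.97,0,0,-1,0.62,-0.97,0,0,-1]' >/dev/null
python3 -m pendant '[0,0,1,0,-1,0,0,1,0,-1,0,0,1,0,-1,0,0,1,0,-1,0,0,0.8,0,-1,0,0,0,0,-1,0,0,0,0,-1]'
python3 -c "
from h import *;st([50,164,78])
cv2.imwrite('pics/t1.png',cv2.resize(manip.read_camera('scene')[180:325,150:330],None,fx=4,fy=4,interpolation=cv2.INTER_CUBIC))"
```

```text
t: 4.4
tcp_pos: [0.5981, 0.2104, 0.1221]
eef_rot: [180.0, 0.1, 3.7]
contact_force: [-0.8, -0.4, 0.4]
width: -0.0002
grasp_force: 0.0
t4.4 tip [ 49.6 162.7 111.1] yawerr 0.08 Fjig [-0.8 -0.4  0.4] w -0.0002
units to go [ 0.02 -0.05  1.33]
```

View pics/t1.png

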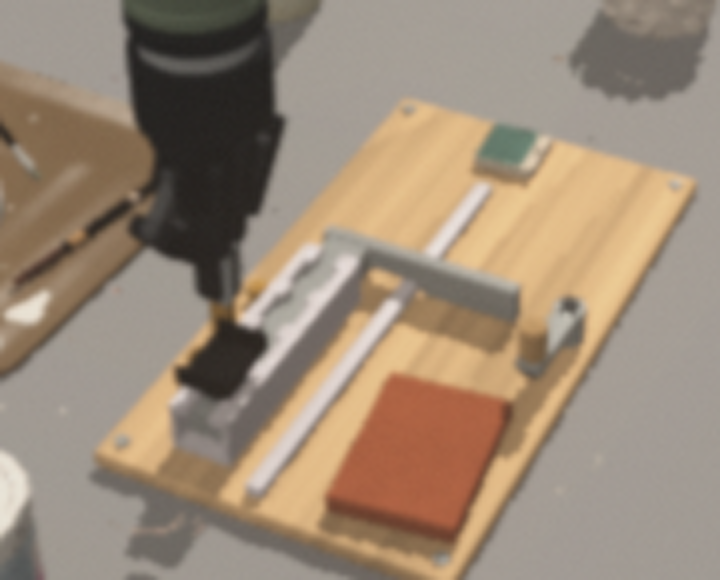

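The closed fingers hang above the black cap (cap at crop (225,360)). Now I descend and press.

```bash
python3 -m pendant '[0,-0.04,0.6,0,-1,0,0,0.6,0,-1,0,0,0.4,0,-1,0,0,0,0,-1,0,0,0,0,-1]' >/dev/null
python3 -c "
from h import *;st()"
python3 -m pendant '[0,0,0.2,0,-1,0,0,0.1,0,-1,0,0,0,0,-1,0,0,0,0,-1]'>/dev/null
python3 -c "
from h import *;st()"
python3 -m pendant '[0,0,0.16,0,-1,0,0,0,0,-1,0,0,0,0,-1]'>/dev/null
python3 -c "
from h import *;st()"
```

```text
t5.0 tip [ 49.3 163.6  70.5] yawerr 0.04 Fjig [0.1 0.  0.3] w -0.0002
t5.3 tip [ 50.  163.8  64.2] yawerr 0.05 Fjig [ 1.1 -0.6  1. ] w 0.0004
t5.7 tip [ 50.2 163.8  60.6] yawerr 0.05 Fjig [-1.2 -1.   4.9] w -0.0001
```

```bash
python3 -m pendant '[0,0,0.2,0,-1,0,0,0,0,-1,0,0,0,0,-1]'>/dev/null
python3 -c "
from h import *;st()"
python3 -m pendant '[0,0.15,0,0,-1,0,0.15,0,0,-1,0,0.15,0,0,-1,0,0.15,0,0,-1,0,0,0,0,-1,0,0,0,0,-1]'>/dev/null
python3 -c "
from h import *;st()"
```

```text
t6.0 tip [ 50.4 163.9  56.1] yawerr 0.05 Fjig [-1.7 -0.6  7.8] w 0.0
t6.5 tip [ 50.4 148.7  56.2] yawerr 0.04 Fjig [-1.4 -1.1  7.9] w -0.0001
```

```bash
python3 -m pendant '[0,0.2,0,0,-1,0,0.2,0,0,-1,0,0.2,0,0,-1,0,0.2,0,0,-1,0,0.2,0,0,-1,0,0.2,0,0,-1,0,0.2,0,0,-1,0,0.2,0,0,-1,0,0.12,0,0,-1,0,0,0,0,-1]'>/dev/null
python3 -c "
from h import *;st()
cv2.imwrite('pics/t2.png',cv2.resize(manip.read_camera('top')[155:275,138:318],None,fx=4.4,fy=4.4,interpolation=cv2.INTER_CUBIC))"
```

```text
t7.5 tip [ 50.5 105.5  56.2] yawerr 0.03 Fjig [-1.6 -0.4  7.8] w 0.0001
```

View pics/t2.png

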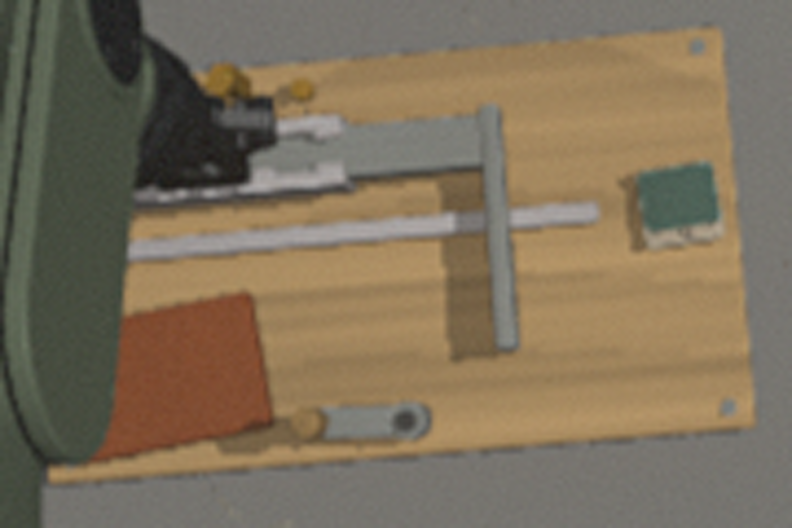

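The stop bar went from crop column 378 to 480, about 59 mm, with the button past the y = 129 window. I'll ease the press and push on the lip until it pops.

```bash
python3 -m pendant '[0,0,-0.14,0,-1,0,0,0,0,-1,0,0.12,0,0,-1,0,0.12,0,0,-1,0,0.12,0,0,-1,0,0,0,0,-1]'>/dev/null
python3 -c "
from h import *;st()"
for i in 1 2 3 4 5; do python3 -m pendant '[0,0.06,0,0,-1,0,0.06,0,0,-1,0,0,0,0,-1]'>/dev/null
python3 -c "
from h import *;st()"; done
```

```text
t8.2 tip [49.7 96.6 58.2] yawerr 0.02 Fjig [0.3 2.  2.2] w -0.0002
t8.5 tip [49.7 93.9 58.2] yawerr 0.04 Fjig [-0.   3.5  1.4] w -0.0
t8.8 tip [49.8 90.5 58.2] yawerr 0.04 Fjig [-0.1  2.6  2.1] w -0.0
t9.1 tip [49.8 87.1 58.5] yawerr 0.04 Fjig [-0.7  1.8  3.2] w -0.0
t9.4 tip [49.8 83.7 59. ] yawerr 0.04 Fjig [-3.4  0.   5.3] w 0.0003
t9.7 tip [49.8 81.8 59. ] yawerr 0.03 Fjig [-0.8  3.2  6. ] w 0.0001
```

```bash
python3 -m pendant '[0,0,-0.1,0,-1,0,0,-0.1,0,-1,0,0,0,0,-1,0,0,0,0,-1]'>/dev/null
python3 -c "
from h import *;st()"
python3 -m pendant '[0,-0.1,0,0,-1,0,0,-0.6,0,-1,0,0,-1,0,-1,-0.8,0,-1,0,-1,-1,0,-1,0,-1,-1,0,-0.4,0,-1,-1,0,0,0,-1,-1,0,0,0,-1,-1,0,0,0,-1,0,0,0,0,-1]'>/dev/null
python3 -c "
from h import *;st([-138,142,60])
cv2.imwrite('pics/raw3.png',manip.read_camera('scene'))
a=manip.read_camera('top')[155:275,138:318]
b=manip.read_camera('scene')[200:320,170:330]
cv2.imwrite('pics/t3.png',np.hstack([cv2.resize(x,(400,300),interpolation=cv2.INTER_CUBIC) for x in (a,b)]))"
```

```text
t10.1 tip [49.8 82.  63.6] yawerr 0.05 Fjig [-0.8  5.2  4.6] w 0.0003
t11.1 tip [-98.7  83.6 162.8] yawerr 0.06 Fjig [ 0.3 -0.  -0.5] w 0.0003
units to go [-1.56 -2.34  4.11]
```

View pics/t3.png

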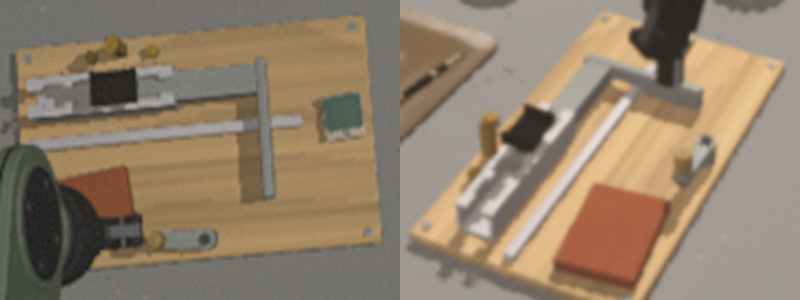

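The cap sits up beside the pointer (top-view crop (113,88)), so the stop is latched. Now I push the slab toward the rail with the jaws half open as a wide pusher.

```bash
python3 -m pendant '[-0.52,-0.78,0,0,-0.06,-0.52,-0.78,0,0,-0.06,-0.52,-0.78,0,0,-0.06,0,0,1,0,-0.06,0,0,1,0,-0.06,0,0,1,0,-0.06,0,0,1,0,-0.06,0,0,0.11,0,-0.06,0,0,0,0,-0.06]'>/dev/null
python3 -m pendant '[0,0,0.6,0,-0.06,0,0,0.6,0,-0.06,0,0,0.56,0,-0.06,0,0,0,0,-0.06,0,0,0,0,-0.06]'>/dev/null
python3 -c "
from h import *;st([-91,142,16])"
```

```text
t12.7 tip [-132.8  142.8   17.8] yawerr 0.04 Fjig [1.1 0.3 0.4] w 0.04
units to go [1.67 0.03 0.08]
```

```bash
python3 -m pendant '[0.16,0,0,0,-0.06,0.16,0,0,0,-0.06,0.16,0,0,0,-0.06,0.16,0,0,0,-0.06,0.16,0,0,0,-0.06,0.16,0,0,0,-0.06,0.16,0,0,0,-0.06,0.16,0,0,0,-0.06,0.1,0,0,0,-0.06,0,0,0,0,-0.06]'>/dev/null
python3 -c "
from h import *;st()"
for i in 1 2 3 4; do python3 -m pendant '[0.06,0,0,0,-0.06,0.06,0,0,0,-0.06,0,0,0,0,-0.06]'>/dev/null
python3 -c "
from h import *;st()"; done
```

```text
t13.7 tip [-99.  142.6  16.6] yawerr 0.04 Fjig [-0.5 -0.4 -0. ] w 0.0401
t13.9 tip [-96.6 142.6  16.5] yawerr 0.04 Fjig [-0.3 -0.4 -0. ] w 0.0401
t14.2 tip [-93.3 142.6  16.6] yawerr 0.05 Fjig [0.8 0.3 0.3] w 0.0404
t14.6 tip [-90.6 142.6  16.5] yawerr 0.05 Fjig [-0.6 -0.5  1.4] w 0.04
t14.8 tip [-90.6 142.6  16. ] yawerr 0.05 Fjig [-7.7  0.8  6.2] w 0.04
```

```bash
python3 -m pendant '[-0.4,0,0,0,-0.06,0,0,-1,0,-0.06,0,0,-1,0,-1,0.6,-0.9,0,0,-1,0.6,-0.9,0,0,-1,0.6,-0.9,0,0,-1,0.6,-0.9,0,0,-1,0,0,0,0,-1,0,0,0,0,-1]'>/dev/null
python3 -c "
from h import *;st([-40,232,19])
cv2.imwrite('pics/raw4.png',manip.read_camera('scene'))"
```

```text
t15.8 tip [-37.7 233.   66.5] yawerr 0.1 Fjig [-1.1 -0.1  0.4] w 0.0001
units to go [-0.09  0.04  1.9 ]
```

```bash
python3 -m pendant '[-0.09,0.04,0.6,0,-1,0,0,0.6,0,-1,0,0,0.6,0,-1,0,0,0.08,0,-1,0,0,0,0,-1,0,0.2,0,0,-1,0,0.2,0,0,-1,0,0.2,0,0,-1,0,0.2,0,0,-1,0,0,0,0,-1]'>/dev/null
python3 -c "
from h import *;st()"
python3 -m pendant '[0,0.2,0,0,-1,0,0.2,0,0,-1,0,0.2,0,0,-1,0,0.2,0,0,-1,0,0.2,0,0,-1,0,0.2,0,0,-1,0,0.2,0,0,-1,0,0.2,0,0,-1,0,0.2,0,0,-1,0,0.2,0,0,-1]'>/dev/null
python3 -c "
from h import *;st()
cv2.imwrite('pics/raw5.png',manip.read_camera('scene'))"
```

```text
t16.8 tip [-39.9 210.9  19.8] yawerr -0.01 Fjig [ 1.4  0.3 -0.8] w 0.0002
t17.8 tip [-39.9 161.3  19.6] yawerr 0.04 Fjig [-0.7  1.9  0.6] w -0.0003
```

View pics/raw5.png

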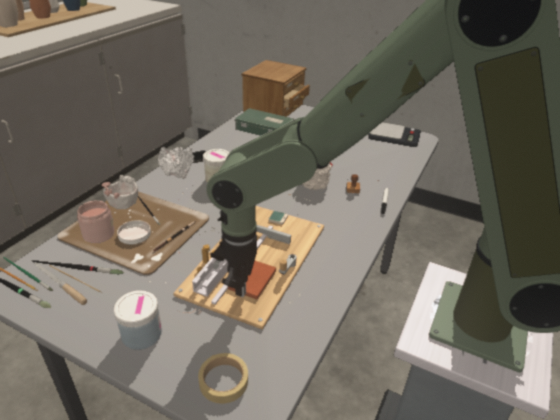

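The slab (about (257,278)) is moving along the rail ahead of the fingers, so I continue and then creep to the stop.

```bash
python3 -m pendant '[0,0.2,0,0,-1,0,0.2,0,0,-1,0,0.2,0,0,-1,0,0.2,0,0,-1,0,0.2,0,0,-1,0,0.2,0,0,-1,0,0.2,0,0,-1,0,0.2,0,0,-1,0,0.2,0,0,-1,0,0.2,0,0,-1]'>/dev/null
python3 -m pendant '[0,0.2,0,0,-1,0,0.2,0,0,-1,0,0.2,0,0,-1,0,0.2,0,0,-1,0,0.2,0,0,-1,0,0.2,0,0,-1,0,0.2,0,0,-1,0,0,0,0,-1]'>/dev/null
python3 -c "
from h import *;st()"
for i in 1 2 3 4 5; do python3 -m pendant '[0,0.06,0,0,-1,0,0.06,0,0,-1,0,0,0,0,-1]'>/dev/null
python3 -c "
from h import *;st()"; done
```

```text
t19.6 tip [-39.9  75.6  19.5] yawerr 0.02 Fjig [ 0.3 -0.4  2.1] w -0.0002
t19.9 tip [-39.9  73.7  19.6] yawerr 0.05 Fjig [-0.1  2.3  2.4] w 0.0002
t20.2 tip [-39.9  70.6  19.6] yawerr 0.05 Fjig [-0.1  2.3  2.6] w 0.0
t20.6 tip [-39.9  67.5  19.6] yawerr 0.04 Fjig [-0.2  1.7  3.5] w -0.0
t20.9 tip [-39.9  64.4  19.5] yawerr 0.04 Fjig [0.4 1.4 2.3] w -0.0002
t21.1 tip [-39.9  61.4  19.6] yawerr 0.04 Fjig [-0.3  2.6  3. ] w -0.0001
```

```bash
for i in 1 2 3; do python3 -m pendant '[0,0.06,0,0,-1,0,0.06,0,0,-1,0,0,0,0,-1]'>/dev/null
python3 -c "
from h import *;st()"; done
```

```text
t21.4 tip [-39.9  58.4  19.5] yawerr 0.04 Fjig [-0.   1.7  3.4] w 0.0001
t21.8 tip [-39.9  55.5  19.6] yawerr 0.04 Fjig [-0.7  2.9  3.9] w 0.0001
t22.1 tip [-40.   53.5  19.6] yawerr 0.01 Fjig [-0.3  6.4  2.4] w 0.0
```

```bash
python3 -m pendant '[0,0.06,0,0,-1,0,0.04,0,0,-1,0,0,0,0,-1]'>/dev/null
python3 -c "
from h import *;st()"
python3 -m pendant '[0,-0.3,0,0,-1,0,-0.3,-1,0,-1,0,0,-1,0,-1,0,0,-1,0,-1,-0.8,0,-1,0,-1,-1,0,0,0,-1,-1,0,0,0,-1,0,0,0,0,-1,0,0,0,0,-1]'>/dev/null
python3 -c "
from h import *;st([-108,-32,90])
cv2.imwrite('pics/raw6.png',manip.read_camera('scene'))
a=manip.read_camera('top')[155:275,138:318]
cv2.imwrite('pics/t6.png',cv2.resize(a,None,fx=4.4,fy=4.4,interpolation=cv2.INTER_CUBIC))"
```

```text
t22.4 tip [-40.1  53.2  19.6] yawerr -0.04 Fjig [ 0.4 12.2  3. ] w 0.0001
t23.2 tip [-110.5   64.6  119.1] yawerr 0.04 Fjig [ 0.5  0.1 -0.1] w 0.0002
units to go [0.1  3.86 1.17]
```

View pics/t6.png

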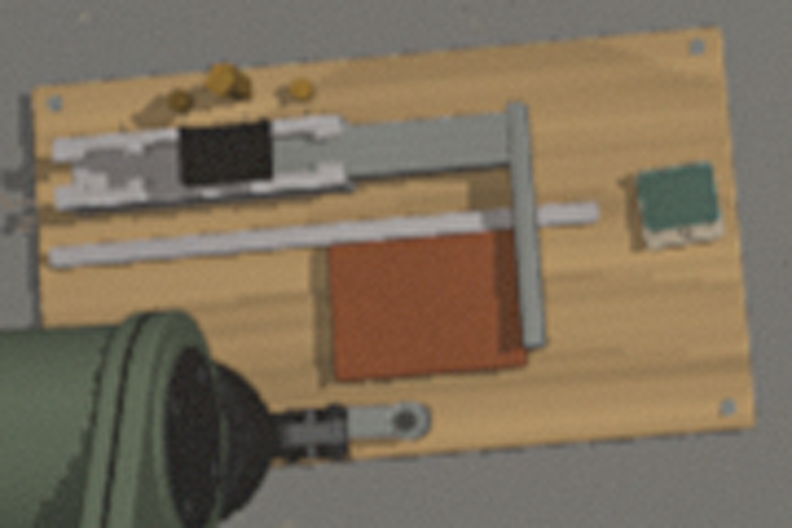

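The slab sits in the corner between rail and stop (corners about (330,243) and (525,365)). I'll nudge its near edge toward the rail at y = -32 to make sure it is flush.

```bash
python3 -m pendant '[0.05,0.97,0.3,0,-1,0.05,0.97,0.3,0,-1,0,0.97,0.3,0,-1,0,0.97,0.27,0,-1,0,0,0.7,0,-1,0,0,0.7,0,-1,0,0,0.7,0,-1,0,0,0.7,0,-1,0,0,0,0,-1,0,0,0,0,-1]'>/dev/null
python3 -c "
from h import *;st()"
python3 -m pendant '[0.2,0,0,0,-1,0.2,0,0,0,-1,0,0,0,0,-1]'>/dev/null
python3 -c "
from h import *;st()"
for i in 1 2 3; do python3 -m pendant '[0.06,0,0,0,-1,0.06,0,0,0,-1,0,0,0,0,-1]'>/dev/null
python3 -c "
from h import *;st()"; done
```

```text
t24.4 tip [-106.9  -32.1   20.1] yawerr 0.04 Fjig [0.2 0.3 0.4] w -0.0003
t24.6 tip [-95.2 -32.2  21.4] yawerr 0.06 Fjig [ 1.  -0.3  0.9] w 0.0002
t24.9 tip [-94.1 -31.9  20.4] yawerr 0.05 Fjig [-0.4 -0.1 -0.1] w -0.0
t25.2 tip [-91.1 -31.9  20.3] yawerr 0.04 Fjig [-0.6  0.   0.1] w 0.0002
t25.6 tip [-90.2 -31.7  19.8] yawerr 0.07 Fjig [-5.  -0.1  3.6] w -0.0004
```

```bash
python3 -m pendant '[0.06,0,0,0,-1,0.06,0,0,0,-1,0,0,0,0,-1,-0.3,0,0,0,-1,-0.3,0,-0.8,0,-1,0,0,-1,0,-1,0,0,-1,0,-1,0,0,0,0,-1]'
python3 -m pendant '[0.8,-1,0,0,-1,0.8,-1,0,0,-1,0.8,-1,0,0,-1,0,-1,0,0,-1,0,0,0,0,-1]'>/dev/null
python3 -c "
from h import *;st([-42,68,19.5])"
```

```text
t: 26.35
tcp_pos: [0.4648, 0.006, 0.1051]
eef_rot: [179.9, -0.6, 3.7]
contact_force: [1.2, 0.7, 0.2]
width: -0.0001
grasp_force: 0.0
t26.9 tip [-40.3  70.7  89.4] yawerr 0.23 Fjig [ 0.2 -0.5  0.3] w 0.0001
units to go [-0.07  0.11  2.8 ]
```

```bash
python3 -m pendant '[-0.07,0,0.7,0,-1,0,0,0.7,0,-1,0,0,0.7,0,-1,0,0,0.7,0,-1,0,0,0,0,-1,0,0.2,0,0,-1,0,0.2,0,0,-1,0,0.15,0,0,-1,0,0,0,0,-1]'>/dev/null
python3 -c "
from h import *;st()"
for i in 1 2; do python3 -m pendant '[0,0.06,0,0,-1,0,0.06,0,0,-1,0,0,0,0,-1]'>/dev/null
python3 -c "
from h import *;st()"; done
```

```text
t27.8 tip [-41.3  53.9  21.2] yawerr -0.01 Fjig [ 0.4 -0.1  0.4] w -0.0
t28.1 tip [-41.4  53.4  21.1] yawerr -0.01 Fjig [0.2 6.8 2.6] w 0.0001
t28.4 tip [-41.5  52.9  21.1] yawerr -0.06 Fjig [ 0.9 15.7  2. ] w -0.0003
```

```bash
python3 -m pendant '[0,-0.5,0,0,-1,0,0,-1,0,-1,0,0,-1,0,-1,0,0,-0.8,0,-1,-0.9,0,0,0,-1,-0.9,0,0,0,-1,-0.9,0.2,0,0,-1,-0.86,0.1,0,0,-1,0,0,0,0,-1,0,0,0,0,-1]'>/dev/null
python3 -c "
from h import *;st([-130,54,47])"
```

```text
t29.4 tip [-130.7   53.3   90.6] yawerr 0.05 Fjig [ 0.3  0.3 -0.3] w 0.0001
units to go [ 0.03 -0.03  1.74]
```

```bash
python3 -m pendant '[0,0,0.6,0,-1,0,0,0.6,0,-1,0,0,0.54,0,-1,0,0,0,0,-1,0.16,0,0,0,-1,0.16,0,0,0,-1,0.16,0,0,0,-1,0.16,0,0,0,-1,0.16,0,0,0,-1,0,0,0,0,-1]'>/dev/null
python3 -c "
from h import *;st()"
python3 -m pendant '[0.16,0,0,0,-1,0.16,0.02,0,0,-1,0.16,0.03,0,0,-1,0.16,0.05,0,0,-1,0.16,0.05,0,0,-1,0.1,0.05,0,0,-1,0,0,0,0,-1]'>/dev/null
python3 -c "
from h import *;st()
cv2.imwrite('pics/raw7.png',manip.read_camera('scene'))
b=manip.read_camera('scene')[200:325,170:330]
cv2.imwrite('pics/t7.png',cv2.resize(b,None,fx=4.7,fy=4.7,interpolation=cv2.INTER_CUBIC))"
```

```text
t30.4 tip [-110.1   53.2   47.1] yawerr 0.04 Fjig [-0.3  0.7  0.1] w 0.0003
t31.1 tip [-88.4  48.2  46.6] yawerr 0.02 Fjig [-0.7 -1.7 -0.7] w 0.0
```

View pics/t7.png

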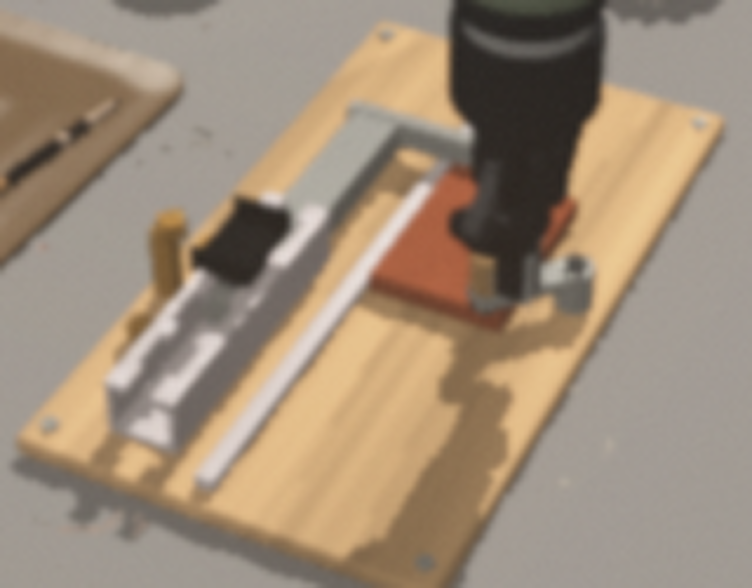

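The knob (about (480,275)) is roughly half-way round on the finger's +x side. I move the fingers to its +y side and push toward -y.

```bash
python3 -m pendant '[-0.3,0,0,0,-1,0,-0.55,0,0,-1,0,-0.55,0,0,-1,0.6,0,0,0,-1,0.6,0,0,0,-1,0,0,0,0,-1,0,0.2,0,0,-1,0,0.2,0,0,-1,0.04,0.16,0,0,-1,0,0,0,0,-1]'>/dev/null
python3 -c "
from h import *;st()"
python3 -m pendant '[0.06,0.16,0,0,-1,0.08,0.16,0,0,-1,0.08,0.16,0,0,-1,0.08,0.16,0,0,-1,0.08,0.16,0,0,-1,0.06,0.16,0,0,-1,0.06,0.16,0,0,-1,0,0,0,0,-1]'>/dev/null
python3 -c "
from h import *;st()"
```

```text
t32.1 tip [-64.6  62.2  47. ] yawerr -0.03 Fjig [ 2.9  3.6 -0.6] w 0.0
t33.0 tip [-53.1  33.   46.5] yawerr 0.02 Fjig [-0.1  1.2 -0.8] w 0.0001
```

```bash
for i in 1 2 3 4; do python3 -m pendant '[0,0.06,0,0,-1,0,0.06,0,0,-1,0,0,0,0,-1]'>/dev/null
python3 -c "
from h import *;st()"; done
```

```text
t33.2 tip [-53.1  30.8  46.5] yawerr 0.05 Fjig [0.7 0.5 0.3] w 0.0001
t33.5 tip [-52.7  27.8  46.7] yawerr 0.04 Fjig [ 0.6  0.2 -1.1] w -0.0003
t33.9 tip [-52.7  27.2  46.8] yawerr -0.02 Fjig [ 2.3  9.8 -0.4] w -0.0
t34.1 tip [-52.7  26.8  46.8] yawerr -0.07 Fjig [ 2.3 16.8  0.1] w -0.0002
```

```bash
python3 -m pendant '[0,-0.5,0,0,-1,0,-0.5,-0.5,0,-1,0,0,-1,0,-1,0,0,-1,0,-1,0,0,-1,0,-1,-0.5,-1,-1,0,-1,-0.5,-1,-0.5,0,-1,-0.5,-1,0,0,-1,-0.5,-1,0,0,-1,0,0,0,0,-1]'>/dev/null
python3 -m pendant '[0,-1,0,0,-1,0,-1,0,0,-1,0,-1,0,0,-1,0,-1,0,0,-1,0,0,0,0,-1]'>/dev/null
python3 -c "
from h import *;st()
a=manip.read_camera('top')[155:275,138:318]
cv2.imwrite('pics/raw8.png',manip.read_camera('scene'))
cv2.imwrite('pics/t8.png',cv2.resize(a,None,fx=4.4,fy=4.4,interpolation=cv2.INTER_CUBIC))"
```

```text
t35.6 tip [-102.3  248.7  172.6] yawerr 0.2 Fjig [-0.  -0.3  0. ] w 0.0
```

View pics/t8.png

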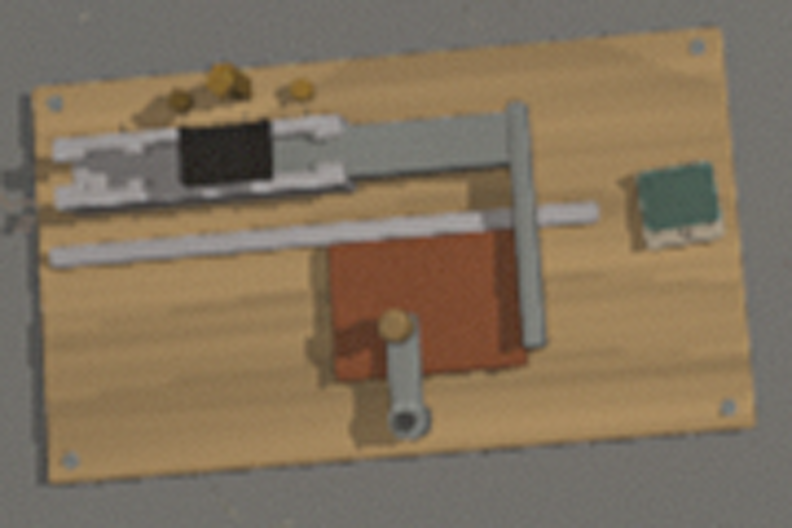

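The button is up in the window beside the pointer, the slab is in the corner, and the hold-down lies across it (knob at (395,325), pivot at (408,420)). Everything is in place, so I hand in.

```bash
python3 -c "
from cell import manip;print(manip.hand_in())"
```

```text
the job is handed in; nothing more can be done
None
```

The jig is set and handed in at about 36 s: the stop button is up in the window at the tall pointer, the slab is pushed against both the rail and the stop bar, and the hold-down is swung to its limit over it. The arm did not go near the tile, pot or stamp; hand-in gave no verdict.

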